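Nest the doughnut cutters in their pans

ROBOT

A 6-joint arm with a two-finger parallel gripper is mounted at the origin on the work surface. World frame = base frame: x ahead of the robot, y to its left, z up, the work surface at z = 0. Lengths are in m, angles in rad, forces in N, time in s.
With the tool pointing down it reaches from about 0.15 to 0.775 m from the base axis. Payload 6.1 kg.
Tool frame: the origin (TCP) lies on the mounting face of the last link; the fingertips stand 173 mm ahead of it and the grasp point (between the pads) lies robot.grasp_offset ahead of it (robot.grasp_offset is the distance from the TCP to the grasp point, in m); z points along the fingers, y is the direction in which the jaws open and shut (so a half turn about z gives the same grasp; the last joint's range is limited). The gripper opens to 85 mm and grips with 20 to 120 N. Pads are 22 mm wide; open, the fingers measure 114 mm over their backs; the gripper's body (76 mm by 85 mm) begins 54 mm behind the grasp point. The pads swing forward as they close: fully open they stand 13 mm farther back than shut.
Start: joints at [1.309, 0.126, -0.04, 1.405, 0, 1.571], TCP at [0.136, 0.507, 0.405] pointing down, gripper open.
Joint ranges: [-2.72, 2.72], [-0.95, 1.95], [-1.27, 1.35], [-1.78, 2.02], [-1.46, 1.47], [-3.14, 3.14]. Speed limits (rad/s): [2.39, 2.39, 3.01, 3.14, 3.14, 3.14].

INTERFACE

Orientations are given as a unit quaternion [w, x, y, z].
In Python, from workcell import robot, read_camera, hand_in gives the robot as it stands. The module is installed in compiled form; this text tells all that it offers. Calls block until the motion is done:
- robot.move_to(position, orientation): joint-space move of the TCP to a pose.
- robot.move_l(position, orientation=None, velocity=0.15, threshold=None): straight line of the TCP; orientation=None keeps the orientation; velocity is the mean speed in m/s. With threshold (N) it stops when the force on the tool has changed by that much, and returns True; else False.
- robot.goto_joints(angles): joint-space move.
- robot.grip(opening, grasp_force=None): finger opening in m; grasp_force is the grip in N (None keeps the last); returns when the fingers have stopped.
- robot.sleep(seconds).
- robot.solve_ik(position, orientation): joint angles nearest the present ones, or None.
- robot.get_obs(): the state.
- read_camera(name): name is "scene" or "side" or "wrist"; returns a dict with "image" (400x640x3 uint8, red, green, blue), "fx", "fy", "cx", "cy" (pixels), "R" (3x3) and "t" (3): a world point X has camera coordinates R X + t; the wrist camera has in their place "tool_from_camera" (4x4, takes a point from camera to tool coordinates, whose origin is the TCP and whose axes are the flange's). Camera axes: x right, y down, z forward; pixel columns grow to the right and rows downward; lengths in m; the calibration is good to about 2 mm. A picture is of the moment at which its call begins: read the wrist's pose just before it. There is no depth.
A pose or a line that the arm cannot do raises robot.MotionError and nothing moves.
- hand_in(): hands the job in, once; it reports no verdict.
The state is a dict: "t": time; "joints": joint angles; "joint_vel": joint speeds; "joint_torque": joint torques, N m; "tcp_pos": TCP position; "tool_rot": TCP orientation; "contact_force": force on the tool from outside, world axes, zero at the start; "ft_torque": the same for the moment, N m; "opening": finger opening in m.
Only numpy, scipy, OpenCV 4.12 (cv2) and the standard library are available. Lean on these libraries where they do the work, as an engineer would, in place of code of your own. Each camera call takes 0.05 s, during which the arm holds its last target.

TASK

Put the dough cutters away: nest the three round cutters in the round pan and the two square cutters in the square pan. In each pan start with the smallest and set each larger one down over those already there, one inside the other, until all stand upright and flat on the pan's floor about its middle. Set them down rather than drop them, and leave the sugar shaker and the white bowl where they are.

Things in the scene. Friction and masses are not known exactly. Their poses are not given: they have to be found in the camera images.
- round_small: Smallest round cutter, upright: steel ring 56 mm across, wall 2 mm, 34 mm high, open below; two straps rise from its +x and -x sides to a black grip over its middle, 36 mm long (x), 14 mm wide (y), 10 mm thick, top 62 mm above the cutting edge, free on both sides. Origin: centre of the cutting edge, z up. About 75 g.
- round_medium: Middle round cutter, upright: steel ring 82 mm across, wall 2 mm, 44 mm high, open below; two straps rise from its +x and -x sides to a black grip over its middle, 40 mm long (x), 16 mm wide (y), 10 mm thick, top 85 mm above the cutting edge, free on both sides. Origin: centre of the cutting edge, z up. About 120 g. Passes over the smallest with 11 mm to spare all round.
- round_large: Largest round cutter, upright: steel ring 108 mm across, wall 2 mm, 54 mm high, open below; two straps rise from its +x and -x sides to a black grip over its middle, 44 mm long (x), 18 mm wide (y), 10 mm thick, top 108 mm above the cutting edge, free on both sides. Origin: centre of the cutting edge, z up. About 180 g. Passes over the middle one with 11 mm to spare all round.
- square_small: Small square cutter, upright: steel square frame 60 mm a side, wall 2 mm, 34 mm high, open below; two straps rise from its +x and -x sides to a black grip over its middle, 36 mm long (x), 14 mm wide (y), 10 mm thick, top 62 mm above the cutting edge, free on both sides. Origin: centre of the cutting edge, z up. About 90 g.
- square_large: Large square cutter, upright: steel square frame 86 mm a side, wall 2 mm, 44 mm high, open below; two straps rise from its +x and -x sides to a black grip over its middle, 40 mm long (x), 16 mm wide (y), 10 mm thick, top 85 mm above the cutting edge, free on both sides. Origin: centre of the cutting edge, z up. About 140 g. Passes over the small one with 11 mm to spare if turned alike.
- round_pan: shallow round aluminium pan, fixed to the bench: 140 mm outside diameter, wall 3 mm, floor 3 mm thick, rim 22 mm high (24 mm with its rolled edge). Origin: centre of its underside, z up. The tops of nested grips are 23 mm apart in height: fingertips over 20 mm below an upper grip's top can meet the grip beneath, unless the grips lie in line.
- square_pan: shallow square aluminium pan, fixed to the bench: 120 mm along each side outside, wall 3 mm, floor 3 mm thick, rim 22 mm high (24 mm with its rolled edge). Origin: centre of its underside, z up; its sides run along its x and y axes.
- sugar_shaker: steel sugar shaker standing on the bench among the cutters, 67 mm across, 96 mm high; origin: centre of its underside. A bystander.
- icing_bowl: white ceramic bowl standing on the bench among the cutters, 102 mm across the rim, 46 mm high; origin: centre of its underside. A bystander.
Mind the look-alikes: they are no part of the job. What is shaped like the round_large but orange, turquoise or yellow is not meant.

How it is judged:
By the outcome, as a careful person would: the job done as asked, in the order asked, and still so for the second after the job is handed in, with the robot touching nothing.
It also fails if it takes over 131 s, if anything falls off the work surface, if the arm or the gripper's body presses on something with over 40 N, if the wrist force passes 120 N, or if a joint passes its speed limit or range.

## Working session

There is one attempt and no reset: what is moved stays moved. The work goes in short steps, each a Python script; the robot and the scene stay as the last script left them, time stands still between calls to the robot, and variables do not carry over. Pictures are saved under pics/ and viewed, and the job is handed in when it is done.

```bash
mkdir -p pics
python3 - <<'E'
from workcell import robot, read_camera
import cv2
o=robot.get_obs();print(o['t'],o['tcp_pos'],o['tool_rot'],robot.grasp_offset,o['opening'])
for n in("scene","side","wrist"):
    c=read_camera(n);cv2.imwrite(f"pics/{n}0.png",c["image"][:,:,::-1])
    print(n,c["fx"],c["cx"],c["cy"],[c[k] for k in c if k in("R","t","tool_from_camera")])
E
```

```text
0.0 [0.13586417 0.50699887 0.40392727] [-1.09570840e-04  1.30545506e-01  9.91442013e-01 -7.70954305e-04] 0.1547 0.08554919883345695
scene 443.31062097446477 323.86158070014943 199.9102224336227 [array([[-0.66693412,  0.7450694 , -0.00839475],
       [ 0.53405811,  0.47013442, -0.70267743],
       [-0.51959679, -0.47312283, -0.71145904]]), array([ 0.3202156 , -0.21954401,  1.42435849])]
side 381.9889456885483 319.1374667227236 196.9967104241866 [array([[ 0.92260472, -0.38508194,  0.02263677],
       [-0.17512806, -0.47042516, -0.86488747],
       [ 0.34370145,  0.79398493, -0.50145512]]), array([-0.43783064,  0.09216885,  0.98055806])]
wrist 277.48199840519374 315.7029185181674 198.2148674063135 [array([[-6.64531019e-04, -9.46502692e-01, -3.22695232e-01,
         8.20513788e-02],
       [ 9.99999718e-01, -7.41757253e-04,  1.16346328e-04,
        -3.60339153e-04],
       [-3.49483641e-04, -3.22695064e-01,  9.46502918e-01,
         3.11917039e-02],
       [ 0.00000000e+00,  0.00000000e+00,  0.00000000e+00,
         1.00000000e+00]])]
```

View pics/scene0.png

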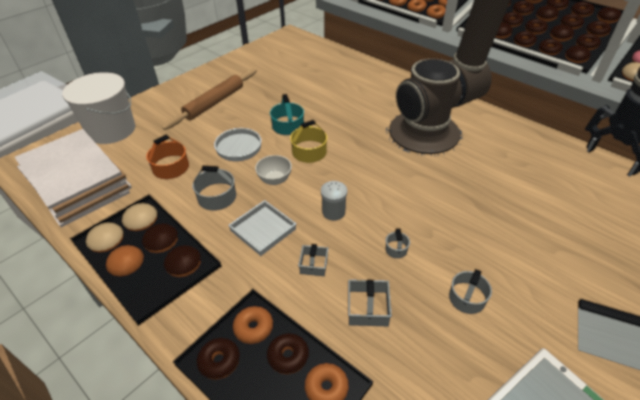

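View pics/side0.png

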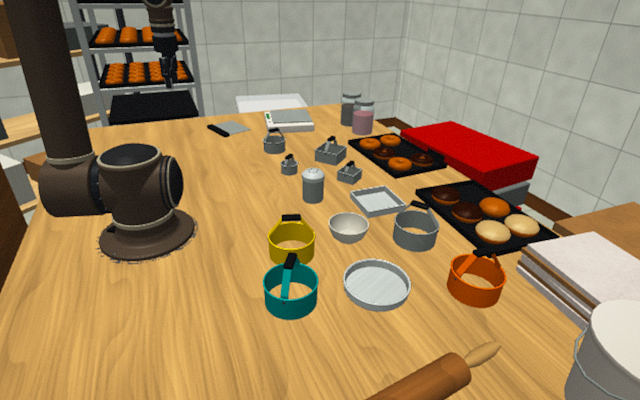

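View pics/wrist0.png

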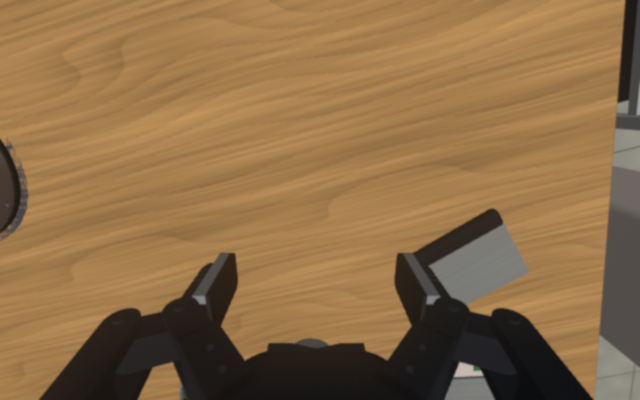

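Scene view: steel round rings sit at (215,188) large, (470,292) medium and (397,244) small. The squares are at (314,260) small and (369,302) large. The pans are round (238,144) and square (263,228). The ring look-alikes are orange (167,157), turquoise (287,118) and yellow (309,142); the grey steel one at (215,188) fits round_large. Next I'll do coarse positions and a confirming crop.

```bash
cat > h.py <<'E'
import numpy as np, cv2
from workcell import robot, read_camera
from scipy.spatial.transform import Rotation as Rn
def rot(q): return Rn.from_quat([q[1],q[2],q[3],q[0]]).as_matrix()
def cam(n):
    o=robot.get_obs() if n=="wrist" else None
    c=read_camera(n)
    if n=="wrist":
        T=np.eye(4);T[:3,:3]=rot(o['tool_rot']);T[:3,3]=o['tcp_pos']
        W=T@c["tool_from_camera"]; c["R"]=W[:3,:3].T;c["t"]=-c["R"]@W[:3,3]
    return c
def ray(c,u,v):
    d=c["R"].T@np.array([(u-c["cx"])/c["fx"],(v-c["cy"])/c["fy"],1]); return -c["R"].T@c["t"],d
def onz(c,u,v,z):
    o,d=ray(c,u,v); return (o+d*(z-o[2])/d[2])
def proj(c,X):
    p=c["R"]@np.asarray(X,float)+c["t"]; return np.array([c["fx"]*p[0]/p[2]+c["cx"],c["fy"]*p[1]/p[2]+c["cy"]])
def quat(yaw): # tool x direction at angle yaw, pointing down
    R=np.array([[np.cos(yaw),np.sin(yaw),0],[np.sin(yaw),-np.cos(yaw),0],[0,0,-1]])
    q=Rn.from_matrix(R).as_quat();return [q[3],q[0],q[1],q[2]]
E
python3 - <<'E'
from h import *
s=cam("scene");d=cam("side")
for n,z,a,b in [("rl",.108,(209,169),(422,207)),("rm",.085,(477,274),(273,132)),("rs",.062,(397,235),(289,157)),("ss",.062,(313,249),(350,167)),("sl",.085,(370,286),(332,146)),("rpan",.022,(238,143),(377,283)),("span",.022,(263,227),(378,201)),("shk",.09,(334,190),(313,175)),("bowl",.046,(274,165),(349,227))]:
    print(n,onz(s,*a,z).round(3),onz(d,*b,z).round(3))
cv2.imwrite("pics/crop1.png",cv2.resize(s["image"][90:340,130:530,::-1],(800,500),interpolation=cv2.INTER_CUBIC))
print(proj(s,[0,0,0]))
E
```

```text
rl [ 0.632 -0.259  0.108] [ 0.62  -0.284  0.108]
rm [0.454 0.41  0.085] [0.447 0.376 0.085]
rs [0.46  0.213 0.062] [0.447 0.196 0.062]
ss [0.621 0.093 0.062] [0.603 0.058 0.062]
sl [0.627 0.26  0.085] [0.596 0.183 0.085]
rpan [ 0.449 -0.38   0.022] [ 0.442 -0.395  0.022]
span [ 0.63  -0.071  0.022] [ 0.617 -0.099  0.022]
shk [0.465 0.021 0.09 ] [ 0.452 -0.005  0.09 ]
bowl [ 0.465 -0.201  0.046] [ 0.462 -0.218  0.046]
[423.52397547 131.58037936]
```

View pics/crop1.png

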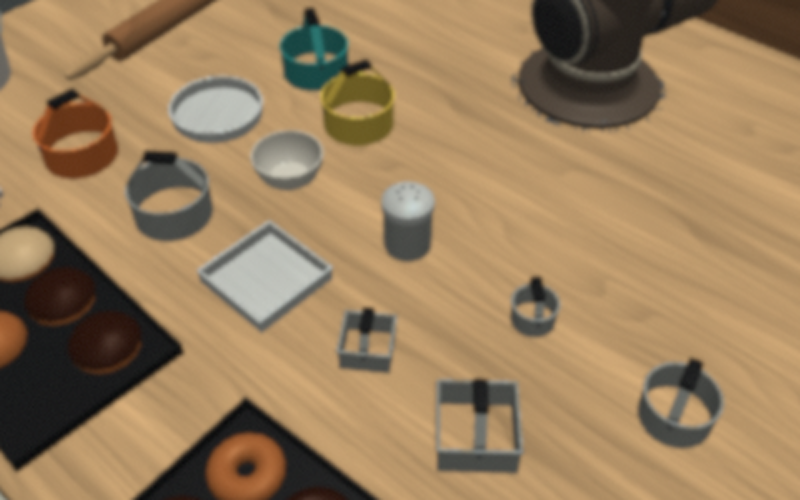

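Run:
```python
from h import *
import pickle
for i,y in enumerate((0.25,-0.22)):
    robot.move_to([0.5,y,0.43],quat(0)); 
    c=cam("wrist"); pickle.dump(c,open(f"w{i}.pkl","wb"))
    cv2.imwrite(f"pics/w{i}.png",c["image"][:,:,::-1]); print(robot.get_obs()['t'],robot.get_obs()['joints'].round(2))
```

```text
3.8333 [ 0.46  0.19  0.1   1.47  0.   -2.68]
8.3333 [-0.41  0.17  0.07  1.47  0.    2.73]
```

View pics/w0.png

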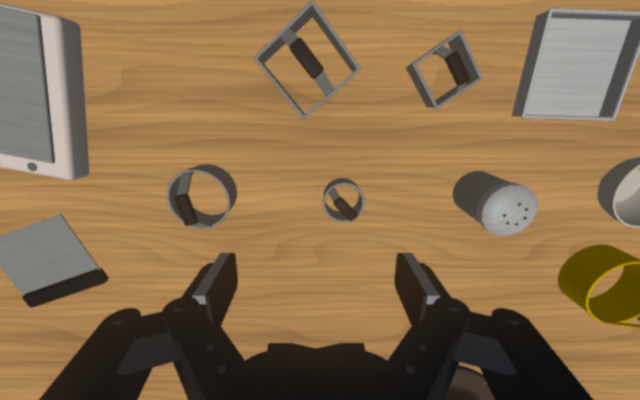

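View pics/w1.png

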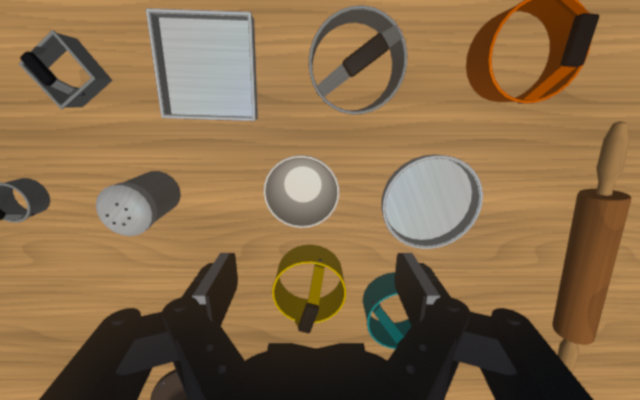

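View 0: square_large (308,57), square_small (445,68), round_medium (202,197), round_small (343,200), shaker (497,205). View 1: round_large, grey (357,60), square_pan (205,65), round_pan (432,200), bowl (301,190), with the orange, yellow and turquoise rings clearly separate. Now I'll measure grips, rims and corners.

Run:
```python
from h import *
import pickle
W=[pickle.load(open(f"w{i}.pkl","rb")) for i in (0,1)]
def grip(n,c,roi,z):
    x0,y0,x1,y1=roi; im=c["image"][y0:y1,x0:x1].max(2)
    m=(im<75).astype(np.uint8); 
    cs,_=cv2.findContours(m,cv2.RETR_EXTERNAL,cv2.CHAIN_APPROX_NONE); k=max(cs,key=cv2.contourArea)
    P=np.array([onz(c,p[0][0]+x0,p[0][1]+y0,z)[:2] for p in k],np.float32)
    r=cv2.minAreaRect(P*1000); b=cv2.boxPoints(r)
    e=b[1]-b[0],b[2]-b[1]; l=max(e,key=np.linalg.norm)
    print(n,"ctr",np.round(r[0],1),"dims",np.round(r[1],1),"yaw",round(np.degrees(np.arctan2(l[1],l[0]))%180,1))
grip("sl",W[0],(285,20,335,85),.082);grip("ss",W[0],(435,40,475,95),.06);grip("rm",W[0],(165,165,210,235),.082);grip("rs",W[0],(325,185,362,225),.06)
grip("rl",W[1],(338,25,398,85),.105);grip("ss(w1)",W[1],(15,45,62,95),.06)
C=np.hstack([cv2.resize(W[0]["image"][0:125,245:485],(800,416)) ,]);cv2.imwrite("pics/c_sq.png",C[:,:,::-1])
cv2.imwrite("pics/c_rd.png",cv2.resize(W[0]["image"][155:235,160:370],(800,305))[:,:,::-1])
cv2.imwrite("pics/c_pan.png",cv2.resize(W[1]["image"][0:255,140:490],(800,583))[:,:,::-1])
```

```text
sl ctr [628.4 259.5] dims [39.4 14.4] yaw 39.3
ss ctr [626.   91.3] dims [48.6 22. ] yaw 34.7
rm ctr [464.4 407.5] dims [64.5 31.2] yaw 33.0
rs ctr [454.1 213.1] dims [41.1 28.7] yaw 87.0
rl ctr [ 627.6 -273.3] dims [53.4 50.4] yaw 90.0
ss(w1) ctr [624.   84.3] dims [42.2 55.2] yaw 163.4
```

View pics/c_sq.png

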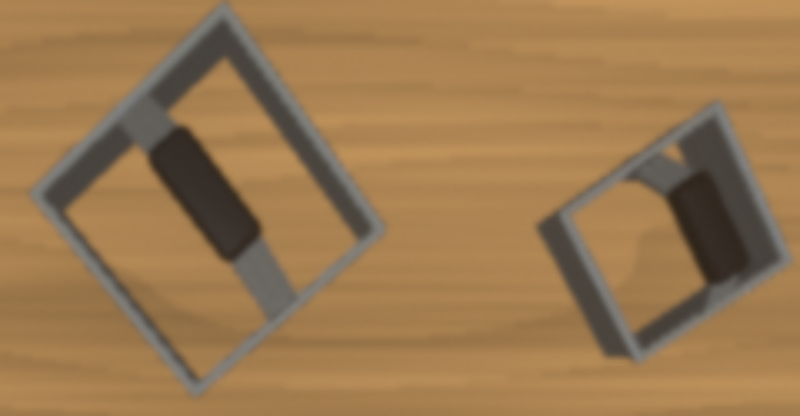

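View pics/c_rd.png

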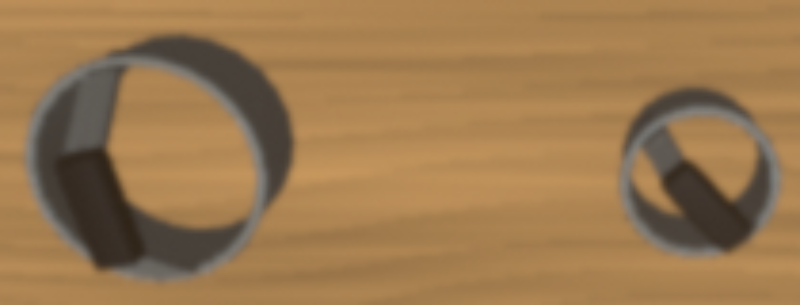

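View pics/c_pan.png

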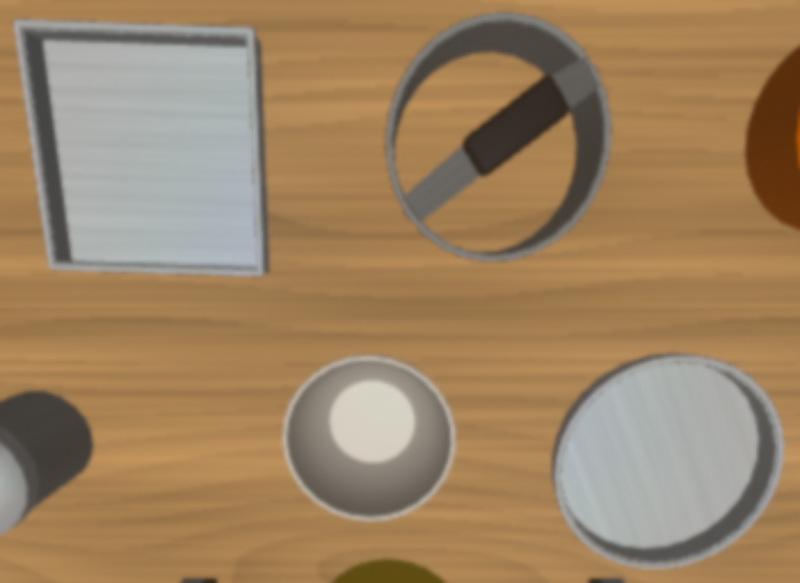

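Run:
```python
from h import *
import pickle
from scipy.optimize import least_squares
W=[pickle.load(open(f"w{i}.pkl","rb")) for i in (0,1)]
def P(c,pts,s,x0,y0,z): return np.array([onz(c,(u+.5)/s-.5+x0,(v+.5)/s-.5+y0,z)[:2] for u,v in pts])*1000
def circ(n,p):
    r=least_squares(lambda q:np.hypot(*(p-q[:2]).T)-q[2],[*p.mean(0),40]); print(n,r.x.round(1),"rms",np.sqrt((r.fun**2).mean()).round(2))
def sq(n,p):
    e=np.roll(p,-1,0)-p; print(n,p.mean(0).round(1),"sides",np.hypot(*e.T).round(1),"yaw",(np.degrees(np.arctan2(e[:,1],e[:,0]))%90).round(1))
sq("sl",P(W[0],[(223,2),(384,230),(196,395),(32,192)],10/3,245,0,.044))
sq("ss",P(W[0],[(718,102),(790,262),(637,360),(560,212)],10/3,245,0,.034))
circ("rm",P(W[0],[(27,150),(50,90),(120,57),(190,72),(245,130),(268,190),(240,250),(180,280),(110,262),(60,220)],800/210,160,155,.044))
circ("rs",P(W[0],[(621,180), (640,130),(690,105),(740,115),(772,150),(777,195),(750,240),(690,253),(645,230)],800/210,160,155,.034))
circ("rl",P(W[1],[(387,140),(410,60),(500,13),(575,45),(609,120),(595,195),(545,245),(485,260),(420,215)],800/350,140,0,.054))
circ("rpan",P(W[1],[(555,480),(570,415),(640,360),(720,362),(778,415),(782,450),(750,520),(680,565),(600,545)],800/350,140,0,.024))
sq("span",P(W[1],[(15,22),(257,30),(266,273),(50,268)],800/350,140,0,.024))
def grip(n,c,roi,z,T=52):
    x0,y0,x1,y1=roi; s=4; im=cv2.resize(c["image"][y0:y1,x0:x1].max(2),None,fx=s,fy=s,interpolation=cv2.INTER_CUBIC)
    m=(im<T).astype(np.uint8); cs,_=cv2.findContours(m,cv2.RETR_EXTERNAL,cv2.CHAIN_APPROX_NONE); k=max(cs,key=cv2.contourArea)
    Q=P(c,k[:,0,:],s,x0,y0,z).astype(np.float32); r=cv2.minAreaRect(Q); b=cv2.boxPoints(r)
    e=b[1]-b[0],b[2]-b[1]; l=max(e,key=np.linalg.norm)
    print(n,"grip",np.round(r[0],1),np.round(r[1],1),"yaw",round(float(np.degrees(np.arctan2(l[1],l[0]))%180),1))
for a in [("sl",W[0],(285,20,335,85),.082),("ss",W[0],(435,40,475,95),.06),("rm",W[0],(165,165,210,235),.082),("rs",W[0],(325,185,362,225),.06),("rl",W[1],(338,25,398,85),.105)]: grip(*a)
```

```text
sl [628.6 259.4] sides [87.8 86.6 87.5 86.6] yaw [39.5 39.8 39.5 40.1]
ss [621.3  91.5] sides [61.6 61.  61.  61.2] yaw [34.3 33.6 34.5 34.2]
rm [461.1 408.2  41.3] rms 1.35
rs [453.7 211.   29. ] rms 0.71
rl [ 628.6 -268.    54.4] rms 1.43
rpan [ 449.  -387.1   70.4] rms 1.62
span [626.1 -83.4] sides [122.4 119.  122.5 119.8] yaw [88.3 88.2 88.7 88.2]
sl grip [640.5 266. ] [17.2 10.2] yaw 87.4
ss grip [621.1  92.2] [33.9 13.4] yaw 33.7
rm grip [462.2 407.6] [36.9 14.7] yaw 15.8Traceback (most recent call last):
  File "<stdin>", line 23, in <module>
  File "<stdin>", line 19, in grip
ValueError: max() iterable argument is empty
```

Sizes match: circles give r 29.0, 41.3, 54.4 and 70.4 mm, and square sides about 61, 87 and 121 mm. The remaining grip yaws need a better threshold. Hand-read values are about 32° for round_small and −50° for round_large.

Run:
```python
from h import *
import pickle
W=[pickle.load(open(f"w{i}.pkl","rb")) for i in (0,1)]
def grip(n,c,roi,z):
    x0,y0,x1,y1=roi; s=4; im=cv2.resize(c["image"][y0:y1,x0:x1].max(2),None,fx=s,fy=s,interpolation=cv2.INTER_CUBIC)
    for T in (48,52,56,60,64,68):
        m=(im<T).astype(np.uint8); cs,_=cv2.findContours(m,cv2.RETR_EXTERNAL,cv2.CHAIN_APPROX_NONE)
        if not cs: continue
        k=max(cs,key=cv2.contourArea)
        Q=np.array([onz(c,(u+.5)/s-.5+x0,(v+.5)/s-.5+y0,z)[:2] for u,v in k[:,0,:]])*1000
        r=cv2.minAreaRect(Q.astype(np.float32)); b=cv2.boxPoints(r)
        l=max((b[1]-b[0],b[2]-b[1]),key=np.linalg.norm)
        print(n,T,np.round(r[0],1),np.round(r[1],1),"yaw",round(float(np.degrees(np.arctan2(l[1],l[0]))%180),1))
for a in [("rm",W[0],(165,165,210,235),.083),("rs",W[0],(325,185,362,225),.06),("rl",W[1],(338,25,398,85),.106),("sl",W[0],(285,20,335,85),.083)]: grip(*a)
# ik check
for n,x,y,yw in [("rs",.4537,.211,212),("rm",.462,.408,197),("rl",.6286,-.268,130),("ss",.6213,.0915,214),("sl",.6286,.2594,219.5),("rp",.449,-.387,180),("sp",.6261,-.0834,178.4)]:
    for z in(.22,.40):
        j=robot.solve_ik([x,y,z],quat(np.radians(yw))); print(n,z,None if j is None else np.round(j,2))
```

```text
rm 48 [471.2 403.4] [0.6 2.9] yaw 171.6
rm 52 [462.5 407.1] [36.8 14.6] yaw 15.8
rm 56 [462.2 407.9] [37.8 17.7] yaw 14.6
rm 60 [462.1 408.1] [38.6 18.7] yaw 13.4
rm 64 [462.3 408.2] [39.8 19.8] yaw 14.2
rm 68 [463.6 409.1] [43.7 21.1] yaw 19.4
rs 56 [450.4 200.5] [9.1 1.7] yaw 42.5
rs 60 [457.1 209.6] [34.2  8.9] yaw 55.4
rs 64 [454. 212.] [34.6 14.5] yaw 46.2
rs 68 [454.  211.9] [35.2 15.9] yaw 46.2
rl 48 [ 633.4 -262.6] [0.2 0. ] yaw 90.0
rl 52 [ 631.2 -271.7] [15.  30.6] yaw 125.4
rl 56 [ 627.8 -267.1] [15.4 42.8] yaw 125.6
rl 60 [ 627.8 -267.1] [15.7 43.2] yaw 125.6
rl 64 [ 627.8 -267.1] [16.  43.6] yaw 125.7
rl 68 [ 627.8 -267. ] [16.3 43.9] yaw 126.0
sl 52 [640.3 265.9] [17.1 10.2] yaw 87.4
sl 56 [628.3 259.5] [38.3 13.4] yaw 39.7
sl 60 [628.3 259.5] [38.7 13.7] yaw 39.5
sl 64 [628.2 259.5] [39.1 14. ] yaw 39.4
sl 68 [628.2 259.5] [39.5 14.2] yaw 39.4
rs 0.22 [ 0.44  0.15 -0.43  1.    0.   -0.12]
rs 0.4 [ 0.44  0.08 -0.1   1.39  0.   -0.12]
rm 0.22 [ 0.72  0.35 -0.16  1.06  0.    0.43]
rm 0.4 [0.72 0.3  0.17 1.44 0.   0.43]
rl 0.22 [-0.4   0.47  0.02  1.12  0.    0.47]
rl 0.4 [-0.4   0.44  0.37  1.5   0.    0.47]
ss 0.22 [ 0.15  0.37 -0.13  1.07  0.   -0.45]
ss 0.4 [ 0.15  0.33  0.2   1.45  0.   -0.45]
sl 0.22 [ 0.39  0.47  0.01  1.11  0.   -0.3 ]
sl 0.4 [ 0.39  0.44  0.36  1.49  0.   -0.3 ]
rp 0.22 [-0.71  0.31 -0.22  1.04  0.   -0.71]
rp 0.4 [-0.71  0.26  0.11  1.42  0.   -0.71]
sp 0.22 [-0.13  0.38 -0.12  1.07  0.   -0.1 ]
sp 0.4 [-0.13  0.33  0.21  1.45  0.   -0.1 ]
```

```bash
cat >> h.py <<'E'
def T(): return round(float(robot.get_obs()['t']),1)
def pick(x,y,yaw,h,carry=None,dep=.018):
    q=quat(np.radians(yaw)); zt=h+.173-dep
    zc=max(h+.155+.125, zt+.06) if carry is None else carry
    zc0=max(zt+.05,.30)
    robot.move_to([x,y,zc0],q); robot.grip(.055)
    hit=robot.move_l([x,y,zt],q,velocity=.2)
    robot.grip(0.0,40)
    o=robot.get_obs(); print("grip open",o['opening'].round(4),"z",o['tcp_pos'].round(4),zt,T())
    robot.move_l([x,y,zc],q,velocity=.25); print("lift open",robot.get_obs()['opening'].round(4),"F",robot.get_obs()['contact_force'].round(2),T())
    return zc
def place(x,y,yaw,h,zc,dep=.018):
    q=quat(np.radians(yaw)); zt=h+.003+.173-dep
    robot.move_to([x,y,zc],q)
    robot.move_l([x,y,zt+.012],q,velocity=.2); robot.sleep(.2)
    hit=robot.move_l([x,y,zt-.003],q,velocity=.025,threshold=3)
    o=robot.get_obs(); print("down",hit,o['tcp_pos'].round(4),"want",round(zt,4),o['contact_force'].round(1),T())
E
python3 - <<'E'
from h import *
zc=pick(.4538,.2113,226,.062)
c=cam("wrist");cv2.imwrite("pics/rs_held.png",c["image"][:,:,::-1])
E
```

```text
Traceback (most recent call last):
  File "h.py", line 29, in pick
    o=robot.get_obs(); print("grip open",o['opening'].round(4),"z",o['tcp_pos'].round(4),zt,T())
                                         ^^^^^^^^^^^^^^^^^^
AttributeError: 'float' object has no attribute 'round'
```

The grip has closed but the lift hasn't run, so I'll fix the print and carry on.

```bash
sed -i "s/o\['opening'\].round(4)/round(o['opening'],4)/; s/robot.get_obs()\['opening'\].round(4)/round(robot.get_obs()['opening'],4)/" h.py
python3 - <<'E'
from h import *
o=robot.get_obs();print(o['opening'],o['tcp_pos'],T())
q=quat(np.radians(226))
robot.move_l([.4538,.2113,.342],q,velocity=.25); print(robot.get_obs()['opening'],robot.get_obs()['contact_force'])
c=cam("wrist");cv2.imwrite("pics/rs_held.png",c["image"][:,:,::-1]);print(T())
E
```

```text
0.013279717888369283 [0.45416274 0.21155777 0.21798305] 12.4
0.013129509342761 [ 0.65702786  0.26538157 -1.71479583]
13.1
```

View pics/rs_held.png

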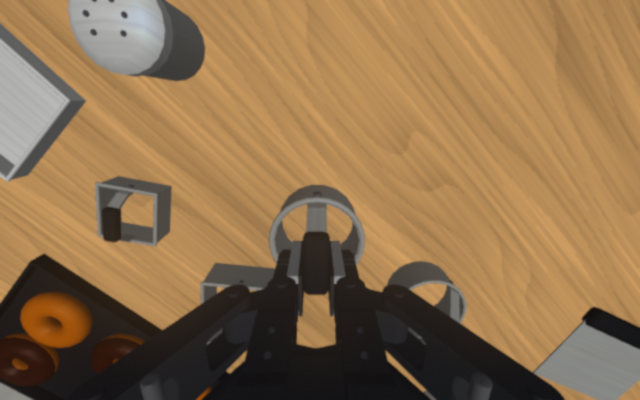

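The cutter is held straight: grip at (315,262), ring at (318,235), centred between the pads. Placing it in the round pan.

Run:
```python
from h import *
place(.449,-.387,180,.062,.342)
```

```text
down True [ 0.449  -0.3869  0.221 ] want 0.22 [-1.4 -0.1  4.9] 16.6
```

```bash
cat >> h.py <<'E'
def release(x,y,yaw,zup,name=None):
    q=quat(np.radians(yaw)); robot.grip(.05)
    robot.move_l([x,y,zup],q,velocity=.25)
    if name:
        c=cam("wrist");cv2.imwrite(f"pics/{name}.png",c["image"][:,:,::-1]);import pickle;pickle.dump(c,open(name+".pkl","wb"))
    print("released",T())
E
python3 - <<'E'
from h import *
release(.449,-.387,180,.33,"rs_in")
zc=pick(.4620,.4080,198,.085)
c=cam("wrist");cv2.imwrite("pics/rm_held.png",c["image"][:,:,::-1])
E
```

```text
released 17.7
grip open 0.0148 z [0.4622 0.4084 0.2413] 0.24000000000000002 21.6
lift open 0.0151 F [ 0.07 -0.15 -1.34] 22.2
```

View pics/rs_in.png

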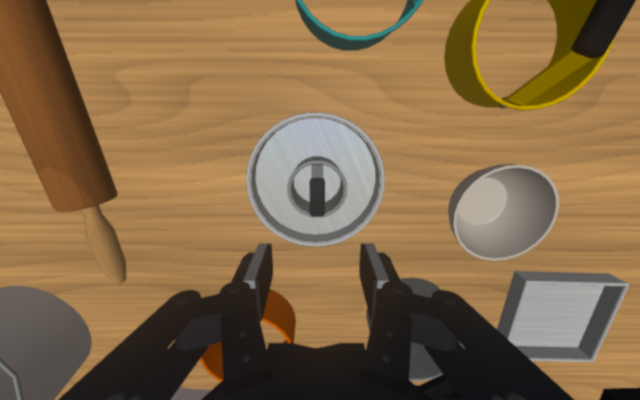

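View pics/rm_held.png

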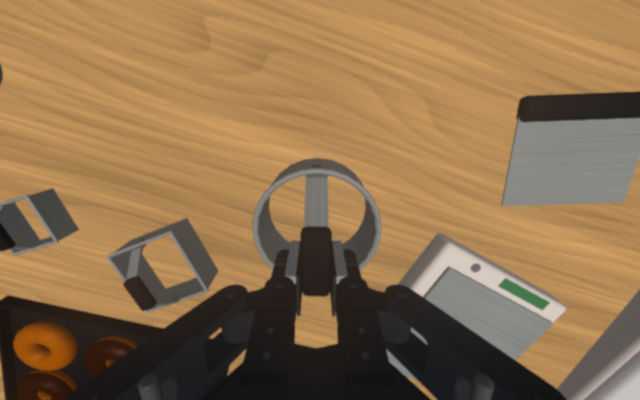

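Round_small stands upright near the pan's middle: ring at (317,185), rim centre at (316,179). Round_medium is held straight at (317,262). Placing it over the small one.

Run:
```python
from h import *
import pickle
c=pickle.load(open("rs_in.pkl","rb"))
print("pan rim ctr",onz(c,316,179,.024).round(4),"rs rim",onz(c,317,186,.037).round(4))
place(.449,-.387,180,.085,.365)
release(.449,-.387,180,.36,"rm_in")
```

```text
pan rim ctr [ 0.4401 -0.3875  0.024 ] rs rim [ 0.4437 -0.3865  0.037 ]
down True [ 0.4488 -0.3868  0.2443] want 0.243 [-0.7  0.8  5.5] 26.4
released 27.5
```

View pics/rm_in.png

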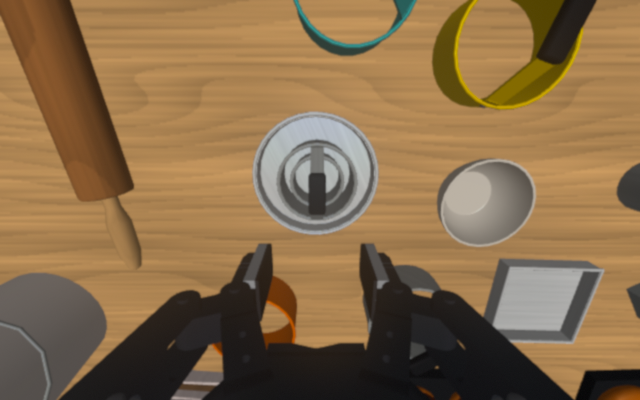

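Run:
```python
import cv2,pickle
c=pickle.load(open("rm_in.pkl","rb"))
cv2.imwrite("pics/rm_crop.png",cv2.resize(c["image"][105:240,245:385,::-1],None,fx=4.4,fy=4.4,interpolation=cv2.INTER_CUBIC)[:600])
```

```text
(no output)
```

View pics/rm_crop.png

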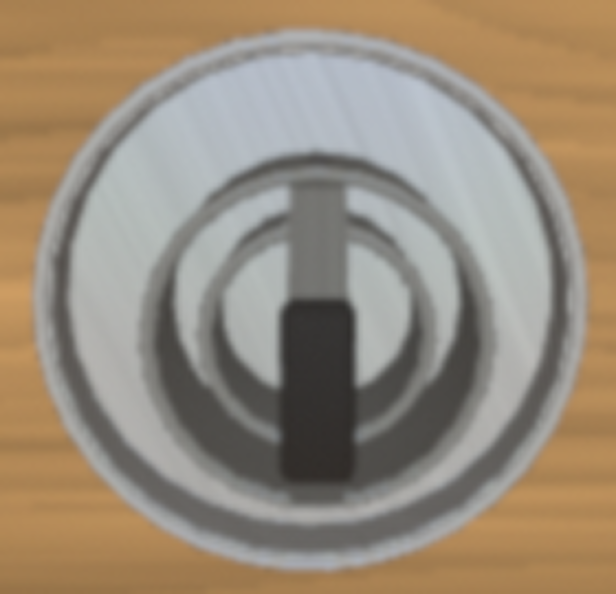

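Run:
```python
from h import *
import pickle
c=pickle.load(open("rm_in.pkl","rb"))
f=lambda u,v,z:onz(c,(u+.5)/4.4-.5+245,(v+.5)/4.4-.5+105,z)[:2]*1000
for n,l,r,t,b,um,vm,z in [("pan",35,585,30,570,310,298,.024),("floor",67,553,50,525,310,290,.003),("rm",140,493,165,505,317,335,.047),("rs",198,433,222,442,317,332,.037)]:
    L,R,Tt,B=f(l,vm,z),f(r,vm,z),f(um,t,z),f(um,b,z)
    print(n,"y",((L+R)/2)[1].round(1),"wid",abs(L-R)[1].round(1),"x",((Tt+B)/2)[0].round(1),"ht",abs(Tt-B)[0].round(1))
```

```text
pan y -388.4 wid 140.6 x 446.0 ht 142.3
floor y -388.5 wid 132.5 x 446.6 ht 132.8
rm y -386.8 wid 84.3 x 445.7 ht 84.2
rs y -387.1 wid 58.1 x 446.5 ht 56.2
```

Nest is good: relative to the pan centre, round_medium is off by (−0.3, +1.6) mm and round_small by (0.5, 1.3) mm. Next is round_large (the grey one).

Run:
```python
from h import *
zc=pick(.6282,-.2675,126,.108)
c=cam("wrist");cv2.imwrite("pics/rl_held.png",c["image"][:,:,::-1])
print(zc)
```

```text
grip open 0.0173 z [ 0.6284 -0.2678  0.2645] 0.26299999999999996 29.7
lift open 0.0167 F [ 0.03 -0.31 -2.75] 30.4
0.388
```

View pics/rl_held.png

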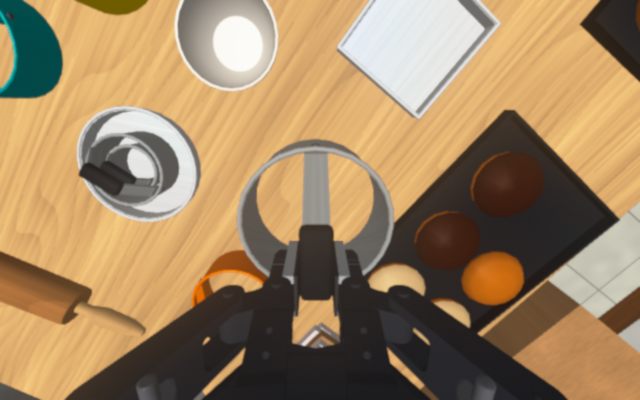

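The steel large ring is held straight (grip at (316,262)), and the nested pair is visible at (125,165). Placing it, then picking up square_small.

Run:
```python
from h import *
place(.449,-.3878,180,.108,.388)
release(.449,-.3878,180,.38,"rl_in")
```

```text
down True [ 0.4489 -0.3881  0.2676] want 0.266 [-0.3 -1.   4. ] 32.9
released 34.0
```

View pics/rl_in.png

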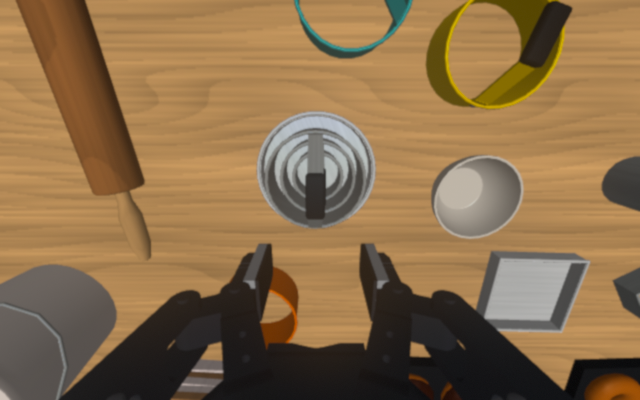

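All three rounds are nested concentrically at (316,170), and round_large sits 3.1 mm above its bench grasp height, which is the pan floor. Now square_small.

Run:
```python
from h import *
zc=pick(.6213,.0917,214,.062)
place(.6261,-.0834,178.4,.062,zc)
release(.6261,-.0834,178.4,.35,"ss_in")
```

```text
grip open 0.0132 z [0.6217 0.0919 0.2183] 0.217 37.1
lift open 0.0129 F [-0.22  0.79 -1.91] 37.8
down True [ 0.6261 -0.0833  0.2214] want 0.22 [-0.8  0.6  4.5] 39.9
released 41.0
```

View pics/ss_in.png

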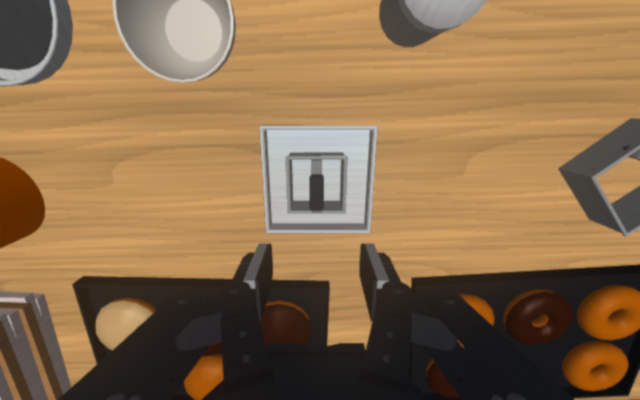

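Square_small stands centred at (317,182), turned like the pan. Now square_large.

Run:
```python
from h import *
zc=pick(.6284,.2595,219.5,.085)
c=cam("wrist");cv2.imwrite("pics/sl_held.png",c["image"][:,:,::-1])
```

```text
grip open 0.0148 z [0.6286 0.2599 0.2415] 0.24000000000000002 43.4
lift open 0.0151 F [ 0.04  0.68 -2.85] 44.1
```

View pics/sl_held.png

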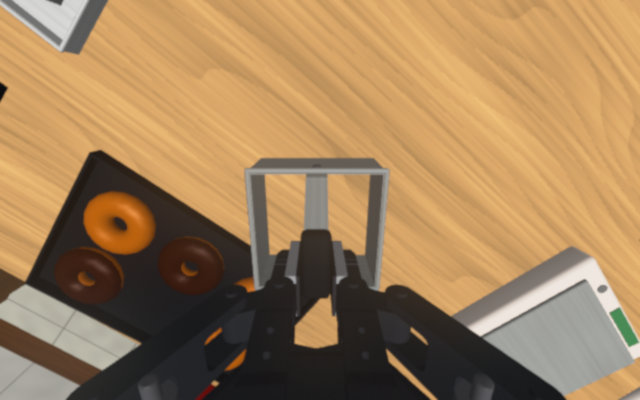

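Square_large is held squarely, its far edge level at row 170. Placing it.

Run:
```python
from h import *
place(.6261,-.0834,178.4,.085,.365)
release(.6261,-.0834,178.4,.38,"sl_in")
robot.move_to([.5,-.22,.43],quat(np.pi)); c=cam("wrist");cv2.imwrite("pics/fin_w.png",c["image"][:,:,::-1])
robot.move_to([.4,.25,.43],quat(np.pi)); c=cam("scene");cv2.imwrite("pics/fin_s.png",cv2.resize(c["image"][90:340,130:530,::-1],(800,500),interpolation=cv2.INTER_CUBIC))
d=cam("side");cv2.imwrite("pics/fin_d.png",cv2.resize(d["image"][130:330,230:550,::-1],(800,500),interpolation=cv2.INTER_CUBIC));print(T())
```

```text
down True [ 0.6261 -0.0832  0.2444] want 0.243 [-0.2  0.4  3.9] 46.8
released 48.0
50.7
```

View pics/sl_in.png

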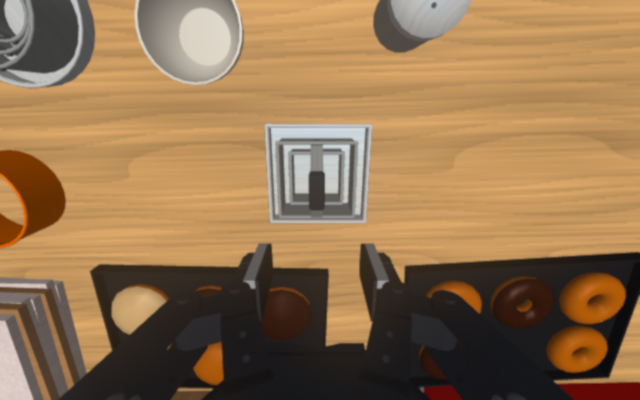

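View pics/fin_s.png

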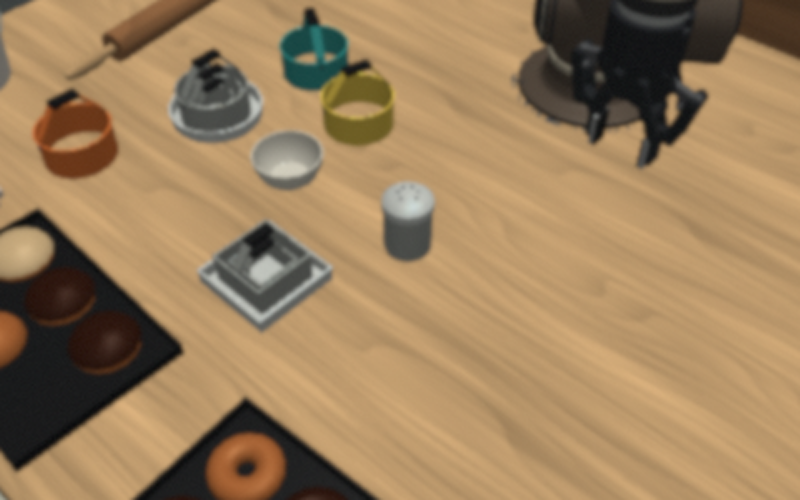

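View pics/fin_d.png

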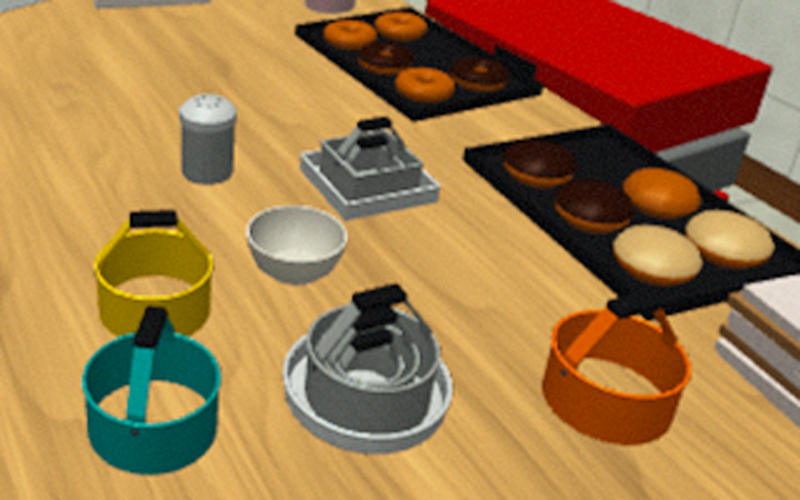

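Both nests stand flat in the middle of their pans: rounds at (212,105) and squares at (264,265) in the scene crop. The bowl (287,160), shaker (408,220) and look-alikes have not moved. The arm is clear, so I'm handing in.

```bash
python3 -c "
from workcell import hand_in; print(hand_in())"
```

```text
the job is handed in; nothing more can be done
None
```

The dough cutters are put away and the job is handed in. Small, medium and large round cutters are nested in the round pan, in that order, and the small then large square cutter in the square pan. Each was lowered slowly until it touched the floor, then released. The robot clock read about 51 s just before hand-in, against the 131 s limit.

- **Height:** all five stopped about 3 mm above their bench grasp height, which matches the pan floor, with about 4–5.5 N of contact force.
- **Centring:** the small and medium rounds measured within about 2 mm of the round pan's middle. I checked the large round and both squares only by eye in the final views, and they look centred and flat.
- **Surroundings:** the sugar shaker, the white bowl and the orange, turquoise and yellow rings look unmoved in the last pictures, and the arm is clear.
- **Disagreements:** the coarse first positions from the scene and side cameras differed by up to about 8 cm, so I used the wrist camera instead. The wrist views then placed the round pan about 3 mm apart in x, and a first rough reading was about 9 mm out. The centring figures come from a single view, so this does not affect them.

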